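# Walk the heavy keepsake box onto its varnishing sheet

### The arm

A 7-joint arm with a two-finger parallel gripper is mounted at the origin on the work surface. World frame = base frame: x ahead of the robot, y to its left, z up, the work surface at z = 0. Lengths are in mm, angles in rad, forces in N, time in s.
With the tool pointing down it reaches from about 425 to 875 mm from the base axis. Payload 4.7 kg.
Tool frame: the origin (TCP) lies on the centre line of the jaws, within the pads' length; the fingertips stand 8 mm ahead of it and the grasp point (between the pads) lies 11 mm behind it; z points along the fingers, y is the line along which they close (so a half turn about z gives the same grasp; the last joint's range is limited). The gripper opens to 87 mm and grips with 3 to 60 N. Pads are 19 mm wide; open, the fingers measure 117 mm over their backs; the gripper's body (75 mm by 190 mm) begins 51 mm behind the grasp point.
Start: joints at [-1.167, 0.321, -0.07, 1.45, 0.023, 1.371, -0.057], TCP at [247.03, 601.249, 230.587] pointing down, gripper open.
Joint ranges: [-2.86, 2.86], [-0.3, 2.09], [-1.38, 1.24], [0.06, 2.45], [-1.56, 4.7], [0.09, 2.05], [-2.69, 2.69]. Speed limits (rad/s): [2.57, 2.57, 3.14, 3.14, 3.14, 3.14, 3.14].

### API

Orientations are given as a unit quaternion [w, x, y, z].
In Python, from station import ctrl gives the robot as it stands.
- The arm moves only by the tool step_arm, never from a script. Its argument "rows" is a list of rows, each an object of numbers: "dx", "dy", "dz": the shift along the tool's x, y, z in m; "turn": the turn about the tool's z in rad; "claw": the opening, from 0 (shut) to 1 (fully open). In form: [{"dx": .., "dy": .., "dz": .., "turn": .., "claw": ..}, ...]. A call has 1 to 20 rows; each row shifts and turns the commanded pose from where the row before left it, along the tool's axes as they then stand; what a row does not reach is not made up. A row lasts 1/8 s, in which the tool goes at most 62.5 mm and 10.7 degrees, less where a joint would pass 70% of its speed; a pose out of reach is approached as far as the arm can. A call is refused whole if a number of a shift passes 0.0625 or a number of a turn 0.188, either way. A call with a gripper value outside its range is refused whole. The fingers move at their own pace and stop on an object; "newtons" is the grip in N (left out, the last holds). Time passes only in rows, so rows that do not move let the fingers close. It gives the time, the measured TCP pose, the force, the opening and the grip force at its end, in the units of the state.
- ctrl.sense(): the state, without advancing time (a new reading comes with each control period).
- ctrl.get_image(name): name is "scene" or "top" or "wrist"; returns a dict with "img" (420x560x3 uint8, red, green, blue), "fx", "fy", "cx", "cy" (pixels), "position" and "orientation" of the camera in the world; the wrist camera has in their place "mount" (4x4, takes a point from camera to tool coordinates, whose origin is the TCP and whose axes are the flange's). Camera axes: x right, y up, looking along -z (the intrinsics and any distortion apply to the point x, -y, -z); pixel columns grow to the right and rows downward; lengths in mm; the calibration is good to about 2 mm. A picture is of the moment at which its call begins: read the wrist's pose just before it. There is no depth.
- ctrl.finish_job(): hands the job in; it is judged then, once.
The state is a dict: "time_s": time; "qpos": joint angles; "joint_vel": joint speeds; "joint_efforts": joint torques, N m; "tcp_pos": TCP position; "tcp_rot": TCP orientation; "ft_force": force on the tool from outside, world axes, zero at the start; "wrist_torque": the same for the moment, N m; "width": opening from 0.0 (shut) to 1.0 (fully open); "grasp_force": force on a finger pad.
Only numpy, scipy, OpenCV 4.12 (cv2) and the standard library are available. Lean on these libraries where they do the work, as an engineer would, in place of code of your own. Each camera call takes 0.05 s, during which the arm holds its last target. There are 200 camera calls.

### The job

The big wooden keepsake box is heavy, so walk it forward onto the white paper sheet laid out for varnishing: push the near face beside its left corner first (left as seen from the robot) until that corner has swung about 12 degrees ahead of straight, then beside its right corner until that one leads by about 12 degrees, and go on alternating until the box stands centred on the sheet and square with it. Slide it flat, without tipping or lifting it, do not topple the glass jar of brushes, and leave the box standing still at the end.

Things in the scene. Friction and masses are not known exactly. Their poses are not given: they have to be found in the camera images.
- chest: Bigger of the two wooden boxes: closed, 110 (its x) x 190 (y) x 70 mm high, four corner feet, floral paper on its lid; 1.0-1.9 kg, too wide to grip. Origin: centre of underside; x to its far face, y left, z up; near face at x=-55 mm. Pushed 75 mm off the middle of the near face it pivots near its other end, the centre going ahead about 0.15 m per radian. The other box (80x120x55) is a bystander.
- sheet: White paper sheet 170 (its x) x 250 mm (y), fixed flat on the table, no obstacle to sliding. Origin: its centre, at table height; x is the forward direction of the walk, away from the robot, y left. The box starts nearly square, 130-160 mm short of this centre along x, within 10 mm sideways. Its path is clear, 30 mm or more all round.
- sheet_diag (a point): Not an object: the centre of the sheet once more, with its x axis turned 45 degrees to the left (anticlockwise from above) of the sheet's x. It serves only to tell which way the box is turned.
- jar: Bystander: loose glass jar, 74 mm across and 90 mm high, with brushes standing in it to 190 mm; no bystander is taller. Stands about 240 mm to the left or right of the sheet's centre. Origin: centre of its underside, z up.

How it is judged:
By the outcome, as a careful person would: the job done as asked, in the order asked, and still so for the second after the job is handed in, with the robot touching nothing.
It also fails if it takes over 64 s, if anything falls off the work surface, if the arm or the gripper's body presses on something with over 40 N, if the wrist force passes 120 N, or if a joint passes its speed limit or range.

## Working session

There is one attempt and no reset: what is moved stays moved. The work goes in short steps, Python scripts to look and compute and a tool call to move; the robot and the scene stay as the last step left them, time stands still between calls to the robot, and variables do not carry over. Pictures are saved under pics/ and viewed, at most 10 in all, crops included, and the job is handed in when it is done.

Besides the shell and the picture viewer there is one more tool, called after ">>>" by a JSON object that holds its "method" and its "body", one argument or row to a line. step_arm: Moves the arm, as the interface text tells. Its arguments: {"type":"object","properties":{"rows":{"type":"array","items":{"type":"object","properties":{"dx":{"type":"number"},"dy":{"type":"number"},"dz":{"type":"number"},"turn":{"type":"number"},"claw":{"type":"number"}}}},"newtons":{"type":"number"}},"required":["rows"]}

```bash
mkdir -p pics
cat > h.py <<'E'
import numpy as np, cv2
from scipy.spatial.transform import Rotation as R
from station import ctrl
def rot(q): return R.from_quat([q[1],q[2],q[3],q[0]]).as_matrix()
def ray(im,px,z=0.):
    M=rot(im["orientation"]);p=np.array(im["position"])
    d=M@np.array([(px[0]-im["cx"])/im["fx"],-(px[1]-im["cy"])/im["fy"],-1])
    return p+d*(z-p[2])/d[2]
def proj(im,P):
    c=rot(im["orientation"]).T@(np.array(P)-im["position"])
    return np.array([im["cx"]+im["fx"]*c[0]/-c[2], im["cy"]+im["fy"]*c[1]/c[2]])
def save(im,n): cv2.imwrite("pics/"+n,im["img"][...,::-1])
E
python3 - <<'E'
from h import *
import pickle
for n in("top","scene"):
    im=ctrl.get_image(n);save(im,n+"0.png");pickle.dump(im,open(n+"0.pkl","wb"))
    print({k:v for k,v in im.items() if k!="img"})
s=ctrl.sense();print(s)
E
```

```text
{'fx': 445.16578531009924, 'fy': 445.16578531009924, 'cx': 284.28502033556526, 'cy': 208.4763977549005, 'position': array([595.6783704 ,  40.22538838, 886.87588181]), 'orientation': array([-0.69709708, -0.035796  ,  0.02482122,  0.7156523 ])}
{'fx': 402.61419830433243, 'fy': 402.61419830433243, 'cx': 280.52768646247256, 'cy': 209.749014421139, 'position': array([1262.28814584,  204.7501078 ,  538.23054581]), 'orientation': array([0.53888379, 0.26919154, 0.33882568, 0.72272909])}
{'time_s': 0.1, 'qpos': array([-1.16689391,  0.3217181 , -0.07010146,  1.45152988,  0.02261566,
        1.3708103 , -0.05693964]), 'joint_vel': array([-0.00191986, -0.00245426, -0.00141483, -0.0039676 , -0.0002617 ,
       -0.00022994,  0.00136093]), 'joint_efforts': array([-5.05755088e-04, -4.92572629e+01, -4.06131791e-01, -3.13395309e+01,
       -6.42095553e-02,  3.95061972e-02,  6.57460782e-05]), 'tcp_pos': array([246.86285341, 600.78410422, 229.60260555]), 'tcp_rot': array([-1.11582981e-04,  1.93666259e-01,  9.81067111e-01, -8.31817535e-04]), 'ft_force': array([ 0.17986772, -0.11683734, -0.71503274]), 'wrist_torque': array([-0.02275927,  0.02200349,  0.02961918]), 'grasp_force': 0.0, 'width': 1.0008783949610445}
```

View pics/top0.png

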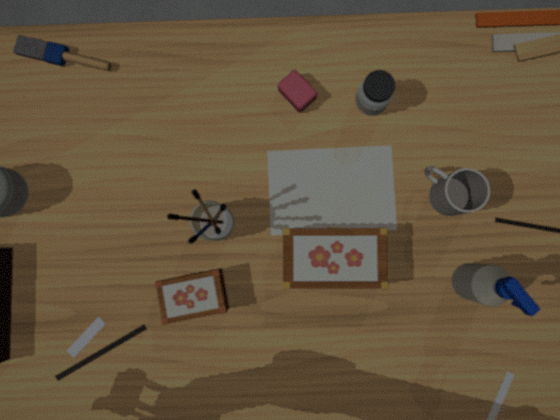

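View pics/scene0.png

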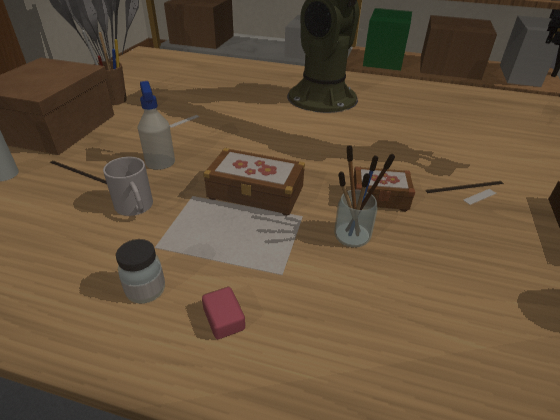

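The top view (up is away from the robot) shows the sheet spanning about cols 267-396 and rows 147-235. The chest lid is at cols 283-388, rows 228-289, with the jar at (213,220) to the left. I'll enlarge that area to read the corners.

Run:
```python
import cv2
i=cv2.imread("pics/top0.png")[135:300,255:410]
i=cv2.convertScaleAbs(cv2.resize(i,None,fx=3.6,fy=3.6,interpolation=cv2.INTER_CUBIC),alpha=1.5)
cv2.imwrite("pics/c0.png",i)
```

```text
(no output)
```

View pics/c0.png

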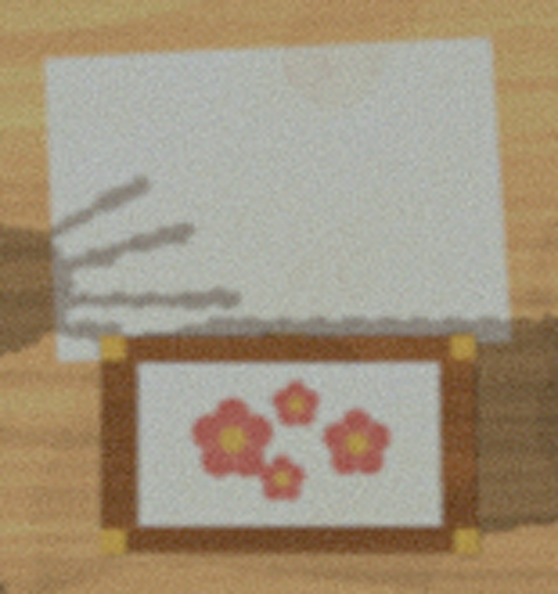

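```bash
cat >> h.py <<'E'
def pts(c,s=3.6,o=(255,135)): return np.array(c,float)/s+np.array(o)-.5+.5/s
def rect(im,px,z,L,W):
    # px order TL(far-left) TR(far-right) BR BL -> world corners, centre, yaw
    P=np.array([ray(im,p,z) for p in px])[:,:2]
    print("sides",[round(float(np.linalg.norm(P[i]-P[i-1])),1) for i in range(4)])
    m=np.array([[L,W],[L,-W],[-L,-W],[-L,W]])/2.
    q=P-P.mean(0);a=np.arctan2((m[:,0]*q[:,1]-m[:,1]*q[:,0]).sum(),(m*q).sum())
    return P.mean(0),a
E
python3 - <<'E'
from h import *
import pickle
im=pickle.load(open("top0.pkl","rb"))
c,a=rect(im,pts([(45,59),(490,38),(511,340),(58,361)]),0,170,250);print("sheet",c,np.degrees(a))
b,e=rect(im,pts([(102,336),(475,334),(479,551),(101,552)]),70,110,190);print("chest",b,np.degrees(e))
r=np.array([[np.cos(a),np.sin(a)],[-np.sin(a),np.cos(a)]])
print("in sheet",r@(b-c),np.degrees(e-a))
j=ray(im,(213,222),45)[:2];print("jar~",j,r@(j-c))
np.savez("sheet.npz",c=c,a=a)
# scene cross-check: project model
s=pickle.load(open("scene0.pkl","rb"));i=s["img"][...,::-1].copy()
def dr(c,a,L,W,z,col):
    m=np.array([[L,W],[L,-W],[-L,-W],[-L,W]])/2.
    w=m@np.array([[np.cos(a),np.sin(a)],[-np.sin(a),np.cos(a)]])+c
    p=np.array([proj(s,[*k,z]) for k in w]); 
    return p
S=3;i=cv2.resize(i[130:280,150:320],None,fx=S,fy=S,interpolation=cv2.INTER_CUBIC)
for q in(dr(c,a,170,250,0,0),dr(b,e,110,190,70,0)): cv2.polylines(i,[np.int32((q-[150,130]+.5)*S)],True,(0,255,0),1)
cv2.imwrite("pics/s0.png",i)
E
```

```text
sides [169.7, 249.6, 169.3, 250.0]
sheet [707.27341238 -41.86232152] 1.1459727714279446
sides [108.8, 189.5, 108.9, 189.8]
chest [573.82729485 -37.82802109] -1.3148487717125212
in sheet [-133.33874188    6.70237109] -2.460821543140466
jar~ [646.11210484 188.33906626] [-56.54512395 231.37855007]
```

View pics/s0.png

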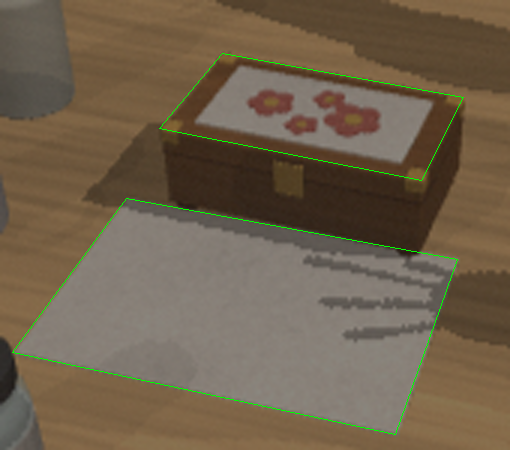

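Both cameras agree on the layout. In the sheet frame the chest is at (-133, +7) mm, turned -2.5°. I'll move to a hover point behind the left part of the near face, with the jaws shut and aligned to the sheet.

>>> {"method": "step_arm", "body": {
  "rows": [
    {"turn":-0.137,"claw":0},
    {"turn":-0.137,"claw":0},
    {"turn":-0.136,"claw":0},
    {"dx":-0.0152,"dy":-0.0406,"claw":0},
    {"dx":-0.0152,"dy":-0.0406,"claw":0},
    {"dx":-0.0152,"dy":-0.0406,"claw":0},
    {"dx":-0.0152,"dy":-0.0406,"claw":0},
    {"dx":-0.0152,"dy":-0.0406,"claw":0},
    {"dx":-0.0152,"dy":-0.0406,"claw":0},
    {"dx":-0.0152,"dy":-0.0406,"claw":0},
    {"dx":-0.0152,"dy":-0.0406,"claw":0},
    {"dx":-0.0152,"dy":-0.0406,"claw":0},
    {"dx":-0.0152,"dy":-0.0406,"claw":0},
    {"dx":-0.0152,"dy":-0.0406,"claw":0},
    {"dx":-0.0152,"dy":-0.0406,"claw":0},
    {"dx":-0.0152,"dy":-0.0406,"claw":0},
    {"dx":-0.0152,"dy":-0.0406,"claw":0},
    {"claw":0},
    {"claw":0}
  ]
}}

```text
validation failed for argument at $.ro...
```

```bash
cat >> h.py <<'E'
import pickle
sh=np.load("sheet.npz");SC,SA=sh["c"],float(sh["a"])
RS=np.array([[np.cos(SA),-np.sin(SA)],[np.sin(SA),np.cos(SA)]])
B0=np.array([-133.34,6.70,np.radians(-2.46)])
N=(180,260) # template rows(x: far up), cols (y: left) at 1 px/mm minus margin
def r2(a): return np.array([[np.cos(a),-np.sin(a)],[np.sin(a),np.cos(a)]])
def lid(im,pose,W=186,H=106):
    # image of lid plane, 1mm/px, around pose (sheet frame)
    m=np.array([[H,W],[H,-W],[-H,-W],[-H,W]])/2.
    w=(m@r2(pose[2]).T+pose[:2])@RS.T+SC
    p=np.float32([proj(im,[*k,70]) for k in w])
    Hm=cv2.getPerspectiveTransform(np.float32([[0,0],[W,0],[W,H],[0,H]]),p)
    return cv2.warpPerspective(im["img"],Hm,(W,H),flags=cv2.INTER_LINEAR|cv2.WARP_INVERSE_MAP)
def lids(im,pose): return lid(im,pose)
def track(name,guess):
    T=lid(pickle.load(open(name+"0.pkl","rb")),B0)[...,1].astype(np.float32)
    im=ctrl.get_image(name);g=np.array(guess,float)
    for it in range(3):
        I=lid(im,g)[...,1].astype(np.float32)
        w=np.eye(2,3,dtype=np.float32)
        cc,w=cv2.findTransformECC(T,I,w,cv2.MOTION_EUCLIDEAN,(3,100,1e-5),None,5)
        # template px (u,v)-> current px: centre & rotation
        c=w@np.array([93,53,1.]);d=np.array([53-c[1],93-c[0]])
        g[:2]+=r2(g[2])@d; g[2]-=np.arctan2(w[1,0],w[0,0])
    return g,cc,im
def tool():
    s=ctrl.sense();t=(s["tcp_pos"][:2]-SC)@RS
    M=rot(s["tcp_rot"]);ax=np.degrees(np.arctan2(M[1,1],M[0,1])-SA)-90
    print("t %.2f tool sheet %s z %.1f yawerr %.2f tilt %s F %s"%(s["time_s"],t.round(1),s["tcp_pos"][2],ax,M[:2,2].round(4),np.round(s["ft_force"],1)));return t
def look(guess,names=("scene","top")):
    for n in names:
        try:
            g,cc,im=track(n,guess);print(n,g[:2].round(1),"yaw %.2f cc %.3f"%(np.degrees(g[2]),cc))
        except cv2.error as e: print(n,"ecc fail")
    return im
E
python3 -c "
from h import *
tool();look(B0)"
```

```text
t 0.10 tool sheet [-447.5  651.7] z 229.6 yawerr -23.48 tilt [-0.0005 -0.0016] F [ 0.2 -0.1 -0.7]
scene [-133.3    6.7] yaw -2.47 cc 1.000
top [-133.4    6.7] yaw -2.46 cc 0.999
```

>>> {"method": "step_arm", "body": {
  "rows": [
    {"dx":0,"dy":0,"dz":0,"turn":-0.137,"claw":0},
    {"dx":0,"dy":0,"dz":0,"turn":-0.137,"claw":0},
    {"dx":0,"dy":0,"dz":0,"turn":-0.136,"claw":0},
    {"dx":-0.0152,"dy":-0.0406,"dz":0,"turn":0,"claw":0},
    {"dx":-0.0152,"dy":-0.0406,"dz":0,"turn":0,"claw":0},
    {"dx":-0.0152,"dy":-0.0406,"dz":0,"turn":0,"claw":0},
    {"dx":-0.0152,"dy":-0.0406,"dz":0,"turn":0,"claw":0},
    {"dx":-0.0152,"dy":-0.0406,"dz":0,"turn":0,"claw":0},
    {"dx":-0.0152,"dy":-0.0406,"dz":0,"turn":0,"claw":0},
    {"dx":-0.0152,"dy":-0.0406,"dz":0,"turn":0,"claw":0},
    {"dx":-0.0152,"dy":-0.0406,"dz":0,"turn":0,"claw":0},
    {"dx":-0.0152,"dy":-0.0406,"dz":0,"turn":0,"claw":0},
    {"dx":-0.0152,"dy":-0.0406,"dz":0,"turn":0,"claw":0},
    {"dx":-0.0152,"dy":-0.0406,"dz":0,"turn":0,"claw":0},
    {"dx":-0.0152,"dy":-0.0406,"dz":0,"turn":0,"claw":0},
    {"dx":-0.0152,"dy":-0.0406,"dz":0,"turn":0,"claw":0},
    {"dx":-0.0152,"dy":-0.0406,"dz":0,"turn":0,"claw":0},
    {"dx":0,"dy":0,"dz":0,"turn":0,"claw":0}
  ]
}}

```text
time_s: 2.45
tcp_pos: [472.0, 33.5, 230.7]
tcp_rot: [0.0, -0.007, 1.0, -0.0]
ft_force: [0.7, 0.5, 0.5]
width: 0.005
grasp_force: 0.0
```

```bash
python3 -c "
from h import *
tool();look(B0)"
```

```text
t 2.45 tool sheet [-233.8   80.1] z 230.7 yawerr -0.37 tilt [ 0.0005 -0.0008] F [0.7 0.5 0.5]
scene [-133.2    6.8] yaw -2.35 cc 0.984
top [-133.2    6.8] yaw -2.31 cc 0.985
```

>>> {"method": "step_arm", "body": {
  "rows": [
    {"dx":0,"dy":0.003,"dz":0.05,"turn":0,"claw":0},
    {"dx":0,"dy":0,"dz":0.05,"turn":0,"claw":0},
    {"dx":0,"dy":0,"dz":0.05,"turn":0,"claw":0},
    {"dx":0,"dy":0,"dz":0.04,"turn":0,"claw":0},
    {"dx":0,"dy":0,"dz":0.012,"turn":0,"claw":0},
    {"dx":-0.009,"dy":0,"dz":0,"turn":0,"claw":0},
    {"dx":-0.009,"dy":0,"dz":0,"turn":0,"claw":0},
    {"dx":-0.009,"dy":0,"dz":0,"turn":0,"claw":0},
    {"dx":-0.006,"dy":0,"dz":0,"turn":0,"claw":0},
    {"dx":-0.005,"dy":0,"dz":0,"turn":0,"claw":0},
    {"dx":-0.005,"dy":0,"dz":0,"turn":0,"claw":0},
    {"dx":-0.005,"dy":0,"dz":0,"turn":0,"claw":0},
    {"dx":-0.005,"dy":0,"dz":0,"turn":0,"claw":0},
    {"dx":-0.005,"dy":0,"dz":0,"turn":0,"claw":0},
    {"dx":0,"dy":0,"dz":0,"turn":0,"claw":0}
  ]
}}

```text
time_s: 4.42
tcp_pos: [524.7, 42.9, 27.4]
tcp_rot: [-0.005, -0.01, 1.0, 0.001]
ft_force: [-10.1, 2.5, 4.8]
width: 0.001
grasp_force: 5.1
```

```bash
python3 -c "
from h import *
tool();look([-123,6,-.12])"
```

```text
t 4.42 tool sheet [-180.8   88.4] z 27.4 yawerr 0.05 tilt [-0.0099  0.0016] F [-10.1   2.5   4.8]
scene [-121.7    4.8] yaw -6.87 cc 0.869
top [-120.8    4.5] yaw -8.07 cc 0.676
```

>>> {"method": "step_arm", "body": {
  "rows": [
    {"dx":-0.005,"dy":0,"dz":0,"turn":0,"claw":0},
    {"dx":-0.005,"dy":0,"dz":0,"turn":0,"claw":0},
    {"dx":-0.005,"dy":0,"dz":0,"turn":0,"claw":0},
    {"dx":0,"dy":0,"dz":0,"turn":0,"claw":0}
  ]
}}

```text
time_s: 5.03
tcp_pos: [540.0, 43.4, 27.4]
tcp_rot: [-0.005, -0.011, 1.0, 0.001]
ft_force: [-8.7, 2.3, 5.1]
width: 0.004
grasp_force: 4.9
```

```bash
cat >> h.py <<'E'
def overlay(im,g,f):
    m=np.array([[110,190],[110,-190],[-110,-190],[-110,190]])/2.
    w=(m@r2(g[2]).T+g[:2])@RS.T+SC
    p=np.array([proj(im,[*k,70]) for k in w]);c=p.mean(0).astype(int);S=4
    a=np.clip(c-[85,65],0,None)
    i=cv2.resize(im["img"][a[1]:a[1]+130,a[0]:a[0]+170,::-1],None,fx=S,fy=S,interpolation=cv2.INTER_CUBIC)
    i=cv2.convertScaleAbs(i,alpha=1.4)
    cv2.polylines(i,[np.int32((p-a+.5)*S)],True,(0,255,0),1);cv2.imwrite("pics/"+f,i)
E
python3 -c "
from h import *
tool();look([-116,4,-.17])
g,c,im=track('scene',[-116,4,-.17]);overlay(im,g,'o1.png')"
```

```text
t 5.03 tool sheet [-165.6   88.6] z 27.4 yawerr 0.06 tilt [-0.0094  0.0019] F [-8.7  2.3  5.1]
scene [-111.5    2. ] yaw -10.57 cc 0.861
top [-111.     1.7] yaw -11.24 cc 0.624
```

View pics/o1.png

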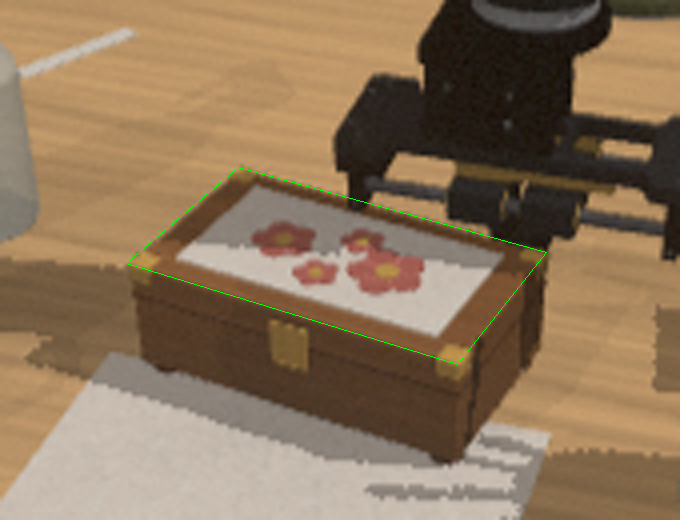

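The outline sits on the lid to within about 1 camera pixel; only the gripper's shadow differs. I'll switch tracking to a shadow-proof colour ratio and finish this swing.

>>> {"method": "step_arm", "body": {
  "rows": [
    {"dx":-0.004,"dy":0,"dz":0,"turn":0,"claw":0},
    {"dx":-0.002,"dy":0,"dz":0,"turn":0,"claw":0},
    {"dx":0,"dy":0,"dz":0,"turn":0,"claw":0}
  ]
}}

```text
time_s: 5.55
tcp_pos: [545.4, 43.6, 27.4]
tcp_rot: [-0.005, -0.01, 1.0, 0.001]
ft_force: [-11.6, 3.1, 6.2]
width: 0.008
grasp_force: 5.6
```

```bash
python3 - <<'E'
t=open("h.py").read()
t=t.replace("lid(pickle.load(open(name+\"0.pkl\",\"rb\")),B0)[...,1].astype(np.float32)","chan(lid(pickle.load(open(name+\"0.pkl\",\"rb\")),B0))").replace("lid(im,g)[...,1].astype(np.float32)","chan(lid(im,g))")
t=t.replace("def track(","def chan(a):\n    a=cv2.GaussianBlur(a,(0,0),1.5).astype(np.float32)\n    return 200*(a[...,0]-a[...,2])/(a[...,0]+a[...,2]+8)\ndef track(")
open("h.py","w").write(t)
E
python3 -c "
from h import *
tool();look([-109,2,-.2])"
```

```text
t 5.55 tool sheet [-160.1   88.7] z 27.4 yawerr 0.05 tilt [-0.0105  0.002 ] F [-11.6   3.1   6.2]
scene [-108.7    0.8] yaw -11.98 cc 0.993
top [-108.2    1. ] yaw -12.22 cc 0.862
```

>>> {"method": "step_arm", "body": {
  "rows": [
    {"dx":0.02,"dy":0,"dz":0,"turn":0,"claw":0},
    {"dx":0.03,"dy":0,"dz":0,"turn":0,"claw":0},
    {"dx":0,"dy":-0.03,"dz":0,"turn":0,"claw":0},
    {"dx":0,"dy":-0.04,"dz":0,"turn":0,"claw":0},
    {"dx":0,"dy":-0.04,"dz":0,"turn":0,"claw":0},
    {"dx":0,"dy":-0.036,"dz":0,"turn":0,"claw":0},
    {"dx":0,"dy":0,"dz":0,"turn":0,"claw":0},
    {"dx":0,"dy":0,"dz":0,"turn":0,"claw":0}
  ]
}}

```text
time_s: 6.65
tcp_pos: [503.2, -104.4, 28.5]
tcp_rot: [-0.0, -0.01, 1.0, 0.0]
ft_force: [-0.5, 0.8, 0.4]
width: 0.004
grasp_force: 0.0
```

```bash
python3 -c "
from h import *
tool();look([-109,1,-.21])"
```

```text
t 6.65 tool sheet [-205.3  -58.4] z 28.5 yawerr 0.02 tilt [-0.0002  0.0008] F [-0.5  0.8  0.4]
scene [-108.7    0.8] yaw -12.08 cc 0.998
top [-108.4    0.9] yaw -11.73 cc 0.990
```

>>> {"method": "step_arm", "body": {
  "rows": [
    {"dx":-0.008,"dy":-0.003,"dz":0,"turn":0,"claw":0},
    {"dx":-0.006,"dy":0,"dz":0,"turn":0,"claw":0},
    {"dx":-0.005,"dy":-0.001,"dz":0,"turn":0,"claw":0},
    {"dx":-0.005,"dy":-0.001,"dz":0,"turn":0,"claw":0},
    {"dx":-0.005,"dy":-0.001,"dz":0,"turn":0,"claw":0},
    {"dx":-0.005,"dy":-0.001,"dz":0,"turn":0,"claw":0},
    {"dx":-0.005,"dy":-0.001,"dz":0,"turn":0,"claw":0},
    {"dx":-0.005,"dy":-0.001,"dz":0,"turn":0,"claw":0},
    {"dx":-0.005,"dy":-0.001,"dz":0,"turn":0,"claw":0},
    {"dx":-0.005,"dy":-0.001,"dz":0,"turn":0,"claw":0},
    {"dx":-0.005,"dy":-0.001,"dz":0,"turn":0,"claw":0},
    {"dx":-0.005,"dy":-0.001,"dz":0,"turn":0,"claw":0},
    {"dx":0,"dy":0,"dz":0,"turn":0,"claw":0}
  ]
}}

```text
time_s: 8.38
tcp_pos: [563.1, -118.5, 27.7]
tcp_rot: [-0.005, -0.01, 1.0, -0.0]
ft_force: [-11.9, -2.2, 6.7]
width: 0.007
grasp_force: 5.9
```

```bash
python3 -c "
from h import *
tool();look([-85,1,-.02])"
```

```text
t 8.38 tool sheet [-145.7  -73.8] z 27.7 yawerr -0.05 tilt [-0.0096 -0.0006] F [-11.9  -2.2   6.7]
scene [-80.8   3.4] yaw 1.31 cc 0.998
top [-81.5   3.3] yaw 0.74 cc 0.887
```

>>> {"method": "step_arm", "body": {
  "rows": [
    {"dx":-0.005,"dy":-0.002,"dz":0,"turn":0,"claw":0},
    {"dx":-0.005,"dy":-0.002,"dz":0,"turn":0,"claw":0},
    {"dx":-0.005,"dy":-0.002,"dz":0,"turn":0,"claw":0},
    {"dx":-0.005,"dy":-0.002,"dz":0,"turn":0,"claw":0},
    {"dx":-0.005,"dy":-0.002,"dz":0,"turn":0,"claw":0},
    {"dx":-0.005,"dy":-0.002,"dz":0,"turn":0,"claw":0},
    {"dx":0,"dy":0,"dz":0,"turn":0,"claw":0}
  ]
}}

```text
time_s: 9.35
tcp_pos: [594.4, -127.6, 27.6]
tcp_rot: [-0.004, -0.01, 1.0, 0.001]
ft_force: [-8.7, 1.3, 5.8]
width: 0.006
grasp_force: 4.4
```

```bash
python3 -c "
from h import *
tool();look([-60,4,.16])"
```

```text
t 9.35 tool sheet [-114.6  -83.4] z 27.6 yawerr 0.05 tilt [-0.0082  0.0018] F [-8.7  1.3  5.8]
scene [-60.9   1.8] yaw 10.63 cc 0.997
top [-61.    1.8] yaw 10.84 cc 0.882
```

>>> {"method": "step_arm", "body": {
  "rows": [
    {"dx":-0.005,"dy":-0.0015,"dz":0,"turn":0,"claw":0},
    {"dx":0,"dy":0,"dz":0,"turn":0,"claw":0},
    {"dx":0,"dy":0,"dz":0,"turn":0,"claw":0}
  ]
}}

```text
time_s: 9.82
tcp_pos: [599.2, -129.0, 27.5]
tcp_rot: [-0.004, -0.01, 1.0, 0.001]
ft_force: [-9.5, 1.0, 5.1]
width: 0.006
grasp_force: 4.4
```

```bash
python3 -c "
from h import *
tool();look([-58,1,.21])"
```

```text
t 9.82 tool sheet [-109.8  -85. ] z 27.5 yawerr 0.05 tilt [-0.0083  0.0017] F [-9.5  1.   5.1]
scene [-58.    1.4] yaw 12.14 cc 0.996
top [-58.1   1.4] yaw 12.29 cc 0.886
```

Run:
```python
from h import *
t=pickle.load(open("top0.pkl","rb"));s=pickle.load(open("scene0.pkl","rb"))
for a in [(223,207),(197,193),(172,217),(193,240)]:
  for b in [(342,177),(350,150),(372,162),(390,158)]:
    p1=np.array(t["position"]);d1=ray(t,a,0)-p1;p2=np.array(s["position"]);d2=ray(s,b,0)-p2
    k=np.linalg.lstsq(np.c_[d1,-d2],p2-p1,rcond=None)[0]
    A=p1+k[0]*d1;B=p2+k[1]*d2;e=np.linalg.norm(A-B)
    if e<15: m=(A+B)/2;print(a,b,"gap %.1f"%e,((m[:2]-SC)@RS).round(),m[2].round())
for n in("top","scene"):
    i=(t if n=="top" else s)["img"][...,::-1]
    c=i[180:260,160:260] if n=="top" else i[140:250,320:410]
    cv2.imwrite("pics/j_%s.png"%n,cv2.resize(c,(400,400)))
cv2.imwrite("pics/j.png",cv2.convertScaleAbs(np.hstack([cv2.imread("pics/j_top.png"),cv2.imread("pics/j_scene.png")]),alpha=1.6))
```

```text
(223, 207) (342, 177) gap 2.5 [-38. 198.] 143.0
(172, 217) (390, 158) gap 1.5 [-55. 272.] 186.0
(193, 240) (372, 162) gap 1.2 [-91. 246.] 151.0
```

View pics/j.png

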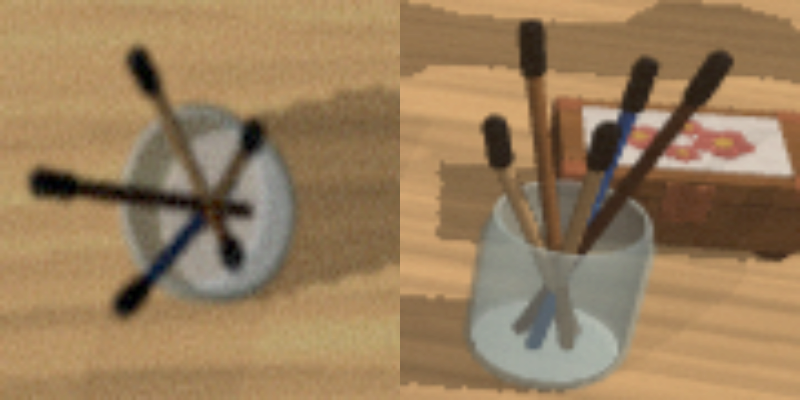

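The left end of the gripper's 190 mm wide body would pass close to the jar and brushes (nearest about y = 190). I'll retreat, then turn the tool 90° before the next left push.

>>> {"method": "step_arm", "body": {
  "rows": [
    {"dx":0.02,"dy":0,"dz":0,"turn":0,"claw":0},
    {"dx":0.03,"dy":0,"dz":0,"turn":0,"claw":0},
    {"dx":0.01,"dy":0.03,"dz":0,"turn":0,"claw":0},
    {"dx":0,"dy":0,"dz":0,"turn":0,"claw":0}
  ]
}}

```text
time_s: 10.42
tcp_pos: [542.0, -97.8, 28.3]
tcp_rot: [-0.0, -0.012, 1.0, 0.001]
ft_force: [0.7, 0.3, -0.1]
width: 0.006
grasp_force: 0.0
```

```bash
python3 -c "
from h import *
tool();look([-58,1,.21]);print(ctrl.sense()['qpos'].round(2))"
```

```text
t 10.43 tool sheet [-166.4  -52.6] z 28.3 yawerr 0.23 tilt [-0.0004  0.0019] F [ 0.7  0.3 -0.1]
scene [-57.9   1.4] yaw 12.17 cc 0.999
top [-58.2   1.4] yaw 12.22 cc 0.998
[-0.3   0.33  0.5   1.92 -0.19  0.93  1.89]
```

>>> {"method": "step_arm", "body": {
  "newtons": 40,
  "rows": [
    {"dx":0,"dy":0,"dz":0,"turn":0.1745,"claw":0},
    {"dx":0,"dy":0,"dz":0,"turn":0.1745,"claw":0},
    {"dx":0,"dy":0,"dz":0,"turn":0.1745,"claw":0},
    {"dx":0,"dy":0,"dz":0,"turn":0.1745,"claw":0},
    {"dx":0,"dy":0,"dz":0,"turn":0.1745,"claw":0},
    {"dx":0,"dy":0,"dz":0,"turn":0.1745,"claw":0},
    {"dx":0,"dy":0,"dz":0,"turn":0.1745,"claw":0},
    {"dx":0,"dy":0,"dz":0,"turn":0.1745,"claw":0},
    {"dx":0,"dy":0,"dz":0,"turn":0.1745,"claw":0},
    {"dx":0.04,"dy":0,"dz":0,"turn":0,"claw":0},
    {"dx":0.04,"dy":0,"dz":0,"turn":0,"claw":0},
    {"dx":0.036,"dy":0,"dz":0,"turn":0,"claw":0},
    {"dx":0,"dy":0,"dz":0,"turn":0,"claw":0}
  ]
}}

```text
time_s: 12.15
tcp_pos: [540.7, 18.2, 28.6]
tcp_rot: [0.0, 0.698, 0.716, 0.0]
ft_force: [-0.7, -0.3, -0.3]
width: 0.006
grasp_force: 0.0
```

```bash
python3 -c "
from h import *
tool();look([-58,1,.21]);print(ctrl.sense()['qpos'].round(2))"
```

```text
t 12.15 tool sheet [-165.4   63.4] z 28.6 yawerr -89.67 tilt [0.0006 0.0005] F [-0.7 -0.3 -0.3]
scene [-58.    1.4] yaw 12.23 cc 0.979
top [-57.9   0.9] yaw 12.25 cc 0.872
[-0.74  0.36  0.77  1.96 -0.3   0.94  0.2 ]
```

>>> {"method": "step_arm", "body": {
  "rows": [
    {"dx":0,"dy":0.009,"dz":0,"turn":0,"claw":0},
    {"dx":0,"dy":0.009,"dz":0,"turn":0,"claw":0},
    {"dx":0.0005,"dy":0.005,"dz":0,"turn":0,"claw":0},
    {"dx":0.0005,"dy":0.005,"dz":0,"turn":0,"claw":0},
    {"dx":0.0005,"dy":0.005,"dz":0,"turn":0,"claw":0},
    {"dx":0.0005,"dy":0.005,"dz":0,"turn":0,"claw":0},
    {"dx":0.0005,"dy":0.005,"dz":0,"turn":0,"claw":0},
    {"dx":0.0005,"dy":0.005,"dz":0,"turn":0,"claw":0},
    {"dx":0.0005,"dy":0.005,"dz":0,"turn":0,"claw":0},
    {"dx":0.0005,"dy":0.005,"dz":0,"turn":0,"claw":0},
    {"dx":0.0005,"dy":0.005,"dz":0,"turn":0,"claw":0},
    {"dx":0,"dy":0,"dz":0,"turn":0,"claw":0}
  ]
}}

```text
time_s: 13.75
tcp_pos: [598.0, 23.1, 28.3]
tcp_rot: [-0.006, 0.699, 0.715, -0.002]
ft_force: [-14.5, 4.3, 14.2]
width: 0.004
grasp_force: 9.0
```

```bash
python3 -c "
from h import *
tool();look([-36,1,.03])"
```

```text
t 13.75 tool sheet [-107.9   67.2] z 28.3 yawerr -89.89 tilt [-0.0113  0.0043] F [-14.5   4.3  14.2]
scene [-33.5  -2. ] yaw 1.68 cc 0.899
top [-34.3  -2.3] yaw 2.78 cc 0.739
```

```bash
python3 -c "
from h import *
g,c,im=track('scene',[-34,-2,.03]);overlay(im,g,'o2.png');print(g)"
```

```text
[-3.35771851e+01 -2.06597135e+00  3.27878766e-02]
```

View pics/o2.png

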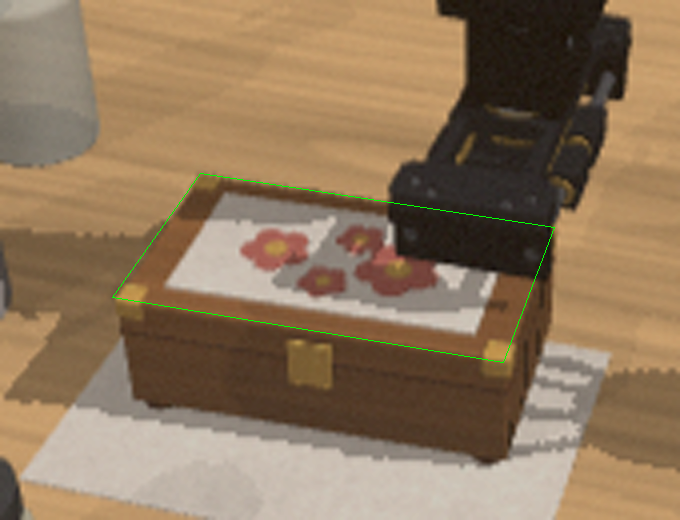

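>>> {"method": "step_arm", "body": {
  "rows": [
    {"dx":0,"dy":-0.01,"dz":0,"turn":0,"claw":0},
    {"dx":0,"dy":-0.004,"dz":0,"turn":0,"claw":0},
    {"dx":0,"dy":0,"dz":0,"turn":0,"claw":0}
  ]
}}

```text
time_s: 14.28
tcp_pos: [588.7, 20.4, 28.6]
tcp_rot: [0.0, 0.7, 0.714, 0.0]
ft_force: [0.4, 0.7, -0.0]
width: 0.004
grasp_force: 0.0
```

```bash
python3 -c "
from h import *
tool();look([-34,-2,.035])"
```

```text
t 14.28 tool sheet [-117.3   64.6] z 28.6 yawerr -90.00 tilt [ 0.0005 -0.    ] F [ 0.4  0.7 -0. ]
scene [-34.  -2.] yaw 2.39 cc 0.933
top [-34.1  -2.6] yaw 2.58 cc 0.763
```

>>> {"method": "step_arm", "body": {
  "rows": [
    {"dx":0,"dy":0.008,"dz":-0.002,"turn":0,"claw":0},
    {"dx":0.002,"dy":0.005,"dz":0,"turn":0,"claw":0},
    {"dx":0.002,"dy":0.005,"dz":0,"turn":0,"claw":0},
    {"dx":0.002,"dy":0.005,"dz":0,"turn":0,"claw":0},
    {"dx":0.002,"dy":0.005,"dz":0,"turn":0,"claw":0},
    {"dx":0.002,"dy":0.005,"dz":0,"turn":0,"claw":0},
    {"dx":0,"dy":0,"dz":0,"turn":0,"claw":0}
  ]
}}

```text
time_s: 15.25
tcp_pos: [618.1, 29.4, 30.5]
tcp_rot: [-0.003, 0.7, 0.714, -0.003]
ft_force: [-12.7, -2.2, 10.6]
width: 0.008
grasp_force: 7.1
```

```bash
python3 -c "
from h import *
tool();look([-22,-2,-.05])"
```

```text
t 15.25 tool sheet [-87.7  73.1] z 30.5 yawerr -90.06 tilt [-0.0083 -0.0011] F [-12.7  -2.2  10.6]
scene [-21.5  -0.2] yaw -4.22 cc 0.891
top [-22.  -0.] yaw -3.66 cc 0.750
```

>>> {"method": "step_arm", "body": {
  "rows": [
    {"dx":0.001,"dy":0.005,"dz":0,"turn":0,"claw":0},
    {"dx":0.001,"dy":0.004,"dz":0,"turn":0,"claw":0},
    {"dx":0,"dy":0,"dz":0,"turn":0,"claw":0},
    {"dx":0,"dy":-0.02,"dz":0,"turn":0,"claw":0},
    {"dx":0,"dy":-0.03,"dz":0,"turn":0,"claw":0},
    {"dx":-0.03,"dy":0,"dz":0,"turn":0,"claw":0},
    {"dx":-0.04,"dy":0,"dz":0,"turn":0,"claw":0},
    {"dx":-0.04,"dy":0,"dz":0,"turn":0,"claw":0},
    {"dx":-0.035,"dy":0,"dz":0,"turn":0,"claw":0},
    {"dx":0,"dy":0,"dz":0,"turn":0,"claw":0},
    {"dx":0,"dy":0,"dz":0,"turn":0,"claw":0}
  ]
}}

```text
time_s: 16.73
tcp_pos: [583.9, -111.7, 30.5]
tcp_rot: [-0.0, 0.7, 0.714, 0.0]
ft_force: [-0.2, 0.3, -0.6]
width: 0.008
grasp_force: 0.0
```

```bash
python3 -c "
from h import *
tool();look([-17,0,-.12])"
```

```text
t 16.73 tool sheet [-124.8  -67.3] z 30.5 yawerr -89.95 tilt [0.0002 0.0007] F [-0.2  0.3 -0.6]
scene [-16.2   0.5] yaw -5.88 cc 0.985
top [-16.5   0.6] yaw -6.11 cc 0.900
```

>>> {"method": "step_arm", "body": {
  "rows": [
    {"dx":0,"dy":0.012,"dz":0,"turn":0,"claw":0},
    {"dx":0,"dy":0.012,"dz":0,"turn":0,"claw":0},
    {"dx":-0.001,"dy":0.005,"dz":0,"turn":0,"claw":0},
    {"dx":-0.001,"dy":0.005,"dz":0,"turn":0,"claw":0},
    {"dx":-0.001,"dy":0.005,"dz":0,"turn":0,"claw":0},
    {"dx":-0.001,"dy":0.005,"dz":0,"turn":0,"claw":0},
    {"dx":0,"dy":0,"dz":0,"turn":0,"claw":0}
  ]
}}

```text
time_s: 17.7
tcp_pos: [623.6, -116.2, 30.4]
tcp_rot: [-0.004, 0.7, 0.714, -0.002]
ft_force: [-10.9, 1.5, 9.4]
width: 0.007
grasp_force: 6.6
```

```bash
python3 -c "
from h import *
tool();look([-10,0,-.06])"
```

```text
t 17.70 tool sheet [-85.1 -72.6] z 30.4 yawerr -90.05 tilt [-0.0083  0.0016] F [-10.9   1.5   9.4]
scene [-10.7  -0.5] yaw -2.52 cc 0.941
top [-11.   -0.3] yaw -2.97 cc 0.850
```

>>> {"method": "step_arm", "body": {
  "rows": [
    {"dx":0,"dy":0.005,"dz":0,"turn":0,"claw":0},
    {"dx":0,"dy":0.005,"dz":0,"turn":0,"claw":0},
    {"dx":0,"dy":0.004,"dz":0,"turn":0,"claw":0},
    {"dx":0,"dy":0,"dz":0,"turn":0,"claw":0},
    {"dx":0,"dy":0,"dz":0,"turn":0,"claw":0},
    {"dx":0,"dy":-0.02,"dz":0,"turn":0,"claw":0},
    {"dx":0,"dy":-0.03,"dz":0,"turn":0,"claw":0},
    {"dx":0.03,"dy":0,"dz":0,"turn":0,"claw":0},
    {"dx":0.04,"dy":0,"dz":0,"turn":0,"claw":0},
    {"dx":0.04,"dy":0,"dz":0,"turn":0,"claw":0},
    {"dx":0.035,"dy":0,"dz":0,"turn":0,"claw":0},
    {"dx":0,"dy":0,"dz":0,"turn":0,"claw":0},
    {"dx":0,"dy":0,"dz":0,"turn":0,"claw":0}
  ]
}}

```text
time_s: 19.42
tcp_pos: [588.6, 27.7, 30.6]
tcp_rot: [0.0, 0.7, 0.714, -0.0]
ft_force: [0.6, -0.8, 1.1]
width: 0.003
grasp_force: 0.0
```

```bash
python3 -c "
from h import *
tool();look([-3,0,.02])"
```

```text
t 19.43 tool sheet [-117.3   72. ] z 30.6 yawerr -89.99 tilt [ 0.0002 -0.0009] F [ 0.6 -0.8  1.1]
scene [-2.6  0.4] yaw 0.72 cc 0.998
top [-2.9  0.2] yaw 0.94 cc 0.891
```

>>> {"method": "step_arm", "body": {
  "rows": [
    {"dx":0,"dy":0.015,"dz":0,"turn":0,"claw":0},
    {"dx":0,"dy":0.015,"dz":0,"turn":0,"claw":0},
    {"dx":0,"dy":0.008,"dz":0,"turn":0,"claw":0},
    {"dx":0.001,"dy":0.004,"dz":0,"turn":0,"claw":0},
    {"dx":0.001,"dy":0.004,"dz":0,"turn":0,"claw":0},
    {"dx":0,"dy":0,"dz":0,"turn":0,"claw":0}
  ]
}}

```text
time_s: 20.27
tcp_pos: [632.1, 30.3, 30.4]
tcp_rot: [-0.002, 0.7, 0.714, -0.002]
ft_force: [-5.3, -1.9, 4.9]
width: 0.006
grasp_force: 3.4
```

```bash
python3 -c "
from h import *
tool();look([-2,0,.01])"
```

```text
t 20.27 tool sheet [-73.7  73.6] z 30.4 yawerr -90.03 tilt [-0.005  -0.0008] F [-5.3 -1.9  4.9]
scene [-2.2  0.1] yaw 0.06 cc 0.899
top [-2.6  0.1] yaw 0.67 cc 0.764
```

>>> {"method": "step_arm", "body": {
  "rows": [
    {"dx":0,"dy":0.003,"dz":0,"turn":0,"claw":0},
    {"dx":0,"dy":0.002,"dz":0,"turn":0,"claw":0},
    {"dx":0,"dy":0,"dz":0,"turn":0,"claw":0},
    {"dx":0,"dy":0,"dz":0,"turn":0,"claw":0},
    {"dx":0,"dy":-0.02,"dz":0,"turn":0,"claw":0},
    {"dx":0,"dy":-0.05,"dz":0,"turn":0,"claw":0},
    {"dx":-0.01,"dy":-0.05,"dz":-0.02,"turn":0,"claw":0},
    {"dx":-0.04,"dy":0,"dz":-0.04,"turn":0,"claw":0},
    {"dx":0,"dy":0,"dz":0,"turn":0,"claw":0},
    {"dx":0,"dy":0,"dz":0,"turn":0,"claw":0}
  ]
}}

```text
time_s: 21.62
tcp_pos: [520.5, -20.1, 90.7]
tcp_rot: [-0.0, 0.7, 0.714, 0.001]
ft_force: [-1.3, 0.1, 0.3]
width: 0.0
grasp_force: 0.0
```

```bash
python3 -c "
from h import *
tool();look([-1,0,0])"
```

```text
t 21.62 tool sheet [-186.3   25.5] z 90.7 yawerr -89.98 tilt [0.0006 0.0013] F [-1.3  0.1  0.3]
scene [-1.2  0.4] yaw -0.02 cc 0.998
top [-1.4  0.3] yaw 0.06 cc 0.997
```

```bash
python3 -c "
from h import *
im=ctrl.get_image('scene');i=cv2.resize(im['img'][100:310,120:420,::-1],None,fx=2.6,fy=2.6);cv2.imwrite('pics/f.png',cv2.convertScaleAbs(i,alpha=1.5))"
```

```text
(no output)
```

View pics/f.png

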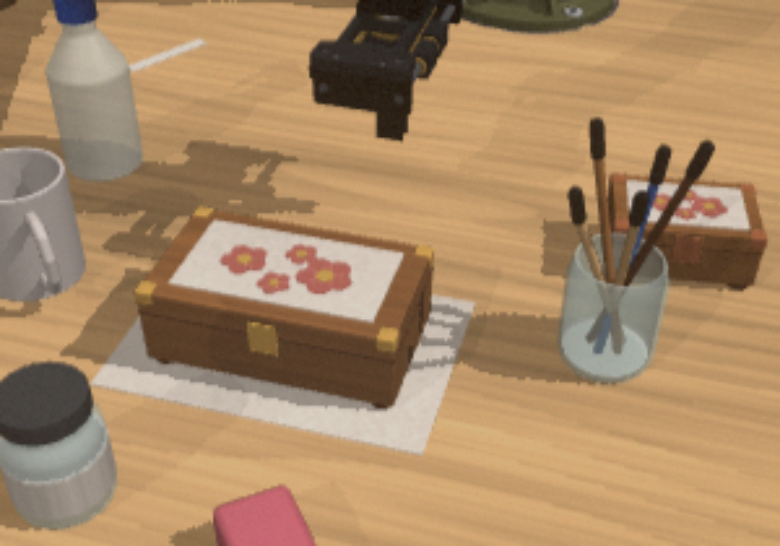

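The picture shows the chest (lid about 137-433, 208-350) square on the sheet. The jar at (610,320) is upright, and the gripper is well clear. I'm handing the job in.

```bash
python3 -c "
from station import ctrl
print(ctrl.finish_job())"
```

```text
the job is handed in; nothing more can be done
None
```

I walked the chest onto the sheet and handed the job in at about 21.7 s. By my camera measurement it stands about 1 mm short of centre and square to within 0.1°. The first two leads were 12° left and 12° right, the last ones about 6°, 1° and then square, because little distance remained. The jar is still upright.

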